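# Warm the culture jars

## Robot

A 6-joint arm with a two-finger parallel gripper is mounted at the origin on the work surface. World frame = base frame: x ahead of the robot, y to its left, z up, the work surface at z = 0. Lengths are in m, angles in rad, forces in N, time in s.
With the tool pointing down it reaches from about 0.35 to 0.975 m from the base axis. Payload 4.9 kg.
Tool frame: the origin (TCP) lies midway between the tips of the shut fingers; the grasp point (between the pads) lies 19 mm behind it; z points along the fingers, y is the line along which they close (so a half turn about z gives the same grasp; the last joint's range is limited). The gripper opens to 85 mm and grips with 20 to 120 N. Pads are 22 mm wide; open, the fingers measure 114 mm over their backs; the gripper's body (76 mm by 85 mm) begins 54 mm behind the grasp point. The pads swing forward as they close: fully open they stand 13 mm farther back than shut.
Start: joints at [-1.245, 0.053, 1.613, -0, 1.476, -0.119], TCP at [0.269, -0.564, 0.231] pointing down, gripper open.
Joint ranges: [-3.01, 3.01], [-1.01, 2.22], [0.06, 2.58], [-1.02, 4.17], [0.09, 2.62], [-3.14, 3.14]. Speed limits (rad/s): [2.57, 2.57, 3.14, 3.14, 3.14, 3.14].

## Interface

Orientations are given as a unit quaternion [w, x, y, z].
In Python, from plant import state, grab_frame, job_done, cut_out, place_of gives the robot as it stands.
- The arm moves only by the tool jog_arm, never from a script. Its argument "motion" is text: rows parted by semicolons, each of 7 numbers parted by spaces: the opening in per cent of the stroke, from 0 (shut) to 100 (fully open), then the shift along the tool's x, y, z as a fraction of full scale, then the turn, a rotation vector about the tool's x, y, z as a fraction of full scale. A call has exactly 5 rows; each row is the pose to reach, as a shift and turn from the pose commanded when the call began, along the tool's axes at that moment; what a row does not reach only later rows make up. Full scale, the value 1, is 50 cm for a shift and 1.5 rad for a turn. A row lasts 1/8 s, in which the tool goes at most 62.5 mm and 10.7 degrees, less where a joint would pass 70% of its speed; a pose out of reach is approached as far as the arm can. A call with a number of a shift or a turn outside -1 to 1 is refused whole. A call with a gripper value outside its range is refused whole. The fingers move at their own pace and stop on an object; the grip force is fixed at half the most. Time passes only in rows, so rows that repeat a pose let the fingers close, or fill a call up. It gives the time, the measured TCP pose, the force, the opening and the grip force at its end, in the units of the state.
- state(): the state, without advancing time (a new reading comes with each control period).
- grab_frame(name): name is "side" or "top"; returns a dict with "color" (420x560x3 uint8, red, green, blue), "range_z" (420x560 float32, m along the optical axis (not along the pixel's ray), 0 where there is no reading), "intrinsics" (3x3 intrinsics, pixels), "k1" (the pictures are not rectified: a ray, as slopes to the right and down, at radius r is drawn at 1 + k1 r^2 times it, then the intrinsics apply), "world_from_camera" (4x4, takes a point from camera to world coordinates). Camera axes: x right, y up, looking along -z (the intrinsics and any distortion apply to the point x, -y, -z); pixel columns grow to the right and rows downward; lengths in m; the calibration is good to about 2 mm. A picture is of the moment at which its call begins.
- job_done(): hands the job in; it is judged then, once.
Trained networks look in the newest picture that a camera, given by its name, has taken for a name from the list of things; names that differ only in an ending like _2 or _b are one class to them, and where a whole thing is asked for, a point or a joint stands for the part that bears it (a point fixed in the world has none). Each returns a list of dicts, best first, with "p" (0 to 1); they miss things now and then, are a little off and sometimes report something else, mostly with a low value. They report only what shows in the picture. A call takes as long as a camera call. They do not tell look-alikes from the thing itself.
- cut_out(camera, thing): "pixels" (420x560 bool, what is visible of it).
- place_of(camera, thing): "at" ([x, y, z] in m, in world coordinates, good to about 4 mm: a listed point, or the origin of a listed thing).
The state is a dict: "time": time; "joint_pos": joint angles; "joint_vel": joint speeds; "joint_efforts": joint torques, N m; "tool_pos": TCP position; "tool_rot": TCP orientation; "contact_force": force on the tool from outside, world axes, zero at the start; "ft_torque": the same for the moment, N m; "gripper_width": opening from 0.0 (shut) to 1.0 (fully open); "grasp_force": force on a finger pad.
Only numpy, scipy, OpenCV 4.12 (cv2) and the standard library are available. Lean on these libraries where they do the work, as an engineer would, in place of code of your own. Each camera call takes 0.05 s, during which the arm holds its last target. There are 200 camera calls.

## Task

First throw the heat lever back into its OFF notch, the end one beside the steel square. Then lift the black cap off every culture jar that still has one and set it knob up into a well of the wooden rack, one cap to a well, and stand all three open jars upright on the warming plate (no jar may stand on the plate with its cap on). Last, throw the lever into the notch that the brass arrow points at, let go, and leave the other things on the desk where they are.

Things in the scene. Friction and masses are not known exactly. Their poses are not given: they have to be found in the camera images.
- heat_lever (a joint): angle of the heat lever on the grey controller, rad: 0 in the OFF notch (the end notch, beside the steel square), growing anticlockwise seen from above to 0.4, 0.8 and 1.2 in the three heat notches; stops just past the end notches. The lever turns level about a vertical pivot; a detent snaps it into the nearest notch from about half way. Leaving a notch takes about 5 N at the knob.
- lever_knob (a point): middle of the height of the lever's black upright round knob, 24 mm across, 47 mm tall, on a flat steel arm at 110 mm from the pivot. This point is 90 mm above the table, the knob's top 106 mm, its foot (top of the arm) 59 mm, the controller's top 45 mm. The knob moves on a level arc.
- lever_pivot (a point): point on the lever's vertical pivot axis, 90 mm above the table (level with lever_knob)
- controller: grey heat controller, 220 mm (its x) x 190 mm (its y) x 45 mm high, fixed to the desk; origin at underside, the box is centred 15 mm ahead of it along x; the lever's pivot is at x = -60 mm, y = 0; the OFF notch lies 0.6 rad clockwise of its x axis seen from above, the last notch 0.6 rad anticlockwise. A steel quadrant with gaps between its teeth shows the four notches.
- arrow: flat brass arrow, 36 mm long and 28 mm wide, 6 mm thick, fixed on the controller's top just outside one of the three heat notches (any of them), its head towards the lever: it marks the notch to use. Origin at its underside, 155 mm from the pivot, in the exact direction of that notch, so 45 mm beyond the knob's centre when the lever is in that notch. The other two heat notches have a plain brass disc, 16 mm across, there instead, and OFF a steel square.
- plate: low white warming plate with bare aluminium top, 140 mm (its x) x 275 mm (its y), fixed to the desk; top surface 25 mm above the desk; origin at the centre of the underside. Room for three jars in a row along y, at 0 and 88 mm either side.
- rack: wooden cap rack, 165 x 165 x 30 mm, fixed to the desk, with four square wells 50 mm wide and 22 mm deep in a 2 x 2 grid at 80 mm pitch (centres at x = +-40 mm, y = +-40 mm); origin at the centre of the underside
- well0 (a point): centre of rack well 0, 10 mm below the rack's top: where a cap's origin is when its plug is in this well and its flange lies on the rack
- well1 (a point): centre of rack well 1, 10 mm below the rack's top: where a cap's origin is when its plug is in this well and its flange lies on the rack
- well2 (a point): centre of rack well 2, 10 mm below the rack's top: where a cap's origin is when its plug is in this well and its flange lies on the rack
- well3 (a point): centre of rack well 3, 10 mm below the rack's top: where a cap's origin is when its plug is in this well and its flange lies on the rack
- jar1: squat glass culture jar, 60 mm across, 70 mm high, 0.18 to 0.29 kg, solid set agar up to 55 mm, 15 mm rim above it with a 52 mm mouth; origin at the centre of the underside, z up along the jar.
- cap1: loose black cap of jar 1: plug 44 mm across and 10 mm deep, flange 68 mm across and 6 mm thick above it, then an upright round knob 24 mm across and 38 mm tall; 54 mm high in all, 0.06 kg. Origin at the centre of the plug's underside, z up through the knob. On the jar its origin is 60 mm above the jar's; the flange just rests on the rim. Absent (None) if jar 1 already stands open.
- jar2: squat glass culture jar, 60 mm across, 70 mm high, 0.18 to 0.29 kg, solid set agar up to 55 mm, 15 mm rim above it with a 52 mm mouth; origin at the centre of the underside, z up along the jar.
- cap2: loose black cap of jar 2: plug 44 mm across and 10 mm deep, flange 68 mm across and 6 mm thick above it, then an upright round knob 24 mm across and 38 mm tall; 54 mm high in all, 0.06 kg. Origin at the centre of the plug's underside, z up through the knob. On the jar its origin is 60 mm above the jar's; the flange just rests on the rim. Absent (None) if jar 2 already stands open.
- jar3: squat glass culture jar, 60 mm across, 70 mm high, 0.18 to 0.29 kg, solid set agar up to 55 mm, 15 mm rim above it with a 52 mm mouth; origin at the centre of the underside, z up along the jar.
- cap3: loose black cap of jar 3: plug 44 mm across and 10 mm deep, flange 68 mm across and 6 mm thick above it, then an upright round knob 24 mm across and 38 mm tall; 54 mm high in all, 0.06 kg. Origin at the centre of the plug's underside, z up through the knob. On the jar its origin is 60 mm above the jar's; the flange just rests on the rim. Absent (None) if jar 3 already stands open.
- slide_box: bystander, not to be disturbed: white plastic box of microscope slides, 90 x 180 x 28 mm, lying flat; origin at underside
- beaker: bystander, not to be disturbed: empty glass beaker, 64 mm across the rim, 85 mm high; origin at underside
- dish: bystander, not to be disturbed: closed glass petri dish, 94 mm across, 17 mm high; origin at underside
- marker: bystander, not to be disturbed: black felt marker, 130 mm long along its own y axis, 12 mm thick; origin at underside
- eraser: bystander, not to be disturbed: white eraser in a blue sleeve, 35 x 60 x 20 mm; origin at underside
- flask: bystander, not to be disturbed: brown glass bottle with white cap, 60 mm across, 130 mm high; origin at underside
Mind the look-alikes: they are no part of the job. What is shaped like the jar2 but green or red is not meant. Leave any red look-alike of the cap1 alone.

How it is judged:
By the outcome, as a careful person would: the job done as asked, in the order asked, and still so for the second after the job is handed in, with the robot touching nothing.
Of cap1, cap2, cap3 only 2 to 3 are there at a start; the rules pass over those that are not, and their reading is None.
At some moment in a run one of jar1, jar2, jar3 may be knocked a few centimetres aside while the robot is not near it.
Once in a run the grip may slacken for a moment while it holds something.
It also fails if it takes over 192 s, if anything falls off the work surface, if the arm or the gripper's body presses on something with over 40 N, if the wrist force passes 120 N, or if a joint passes its speed limit or range.

## Working session

There is one attempt and no reset: what is moved stays moved. The work goes in short steps, Python scripts to look and compute and a tool call to move; the robot and the scene stay as the last step left them, time stands still between calls to the robot, and variables do not carry over. Pictures are saved under pics/ and viewed, at most 14 in all, crops included, and the job is handed in when it is done.

Besides the shell and the picture viewer there is one more tool, called in YAML: its name, and indented under it one key for each argument. jog_arm: Moves the arm, as the interface text tells. Shift numbers are shares of 50 cm and turn numbers shares of 1.5 rad, none past 1 either way. Its arguments: {"type":"object","properties":{"motion":{"type":"string"}},"required":["motion"]}

```bash
ls; mkdir -p pics; python3 - <<'E'
from plant import *
import cv2
s=state();print(s)
for c in("top","side"):
    f=grab_frame(c);cv2.imwrite(f"pics/{c}0.png",cv2.resize(f["color"][:,:,::-1],(800,600)))
    print(c,f["intrinsics"].tolist(),f["k1"],f["world_from_camera"].round(3).tolist())
    for t in "jar1 cap1 lever_knob lever_pivot arrow controller plate rack well0 well1 well2 well3".split():
        print(c,t,[(round(d["p"],2),[round(float(x),3) for x in d["at"]]) for d in place_of(c,t)])
E
```

```text
pics
{'time': 0.0, 'joint_pos': array([-1.24501754e+00,  5.33421997e-02,  1.61428956e+00, -2.49689332e-05,
        1.47600200e+00, -1.19003565e-01]), 'joint_vel': array([ 0.00044026, -0.0004226 , -0.00101996,  0.00056737,  0.00263836,
       -0.00094393]), 'joint_efforts': array([-3.01961472e-04, -3.93685734e+01, -3.70173991e+01, -1.38443775e-04,
        7.14834416e-03, -9.76216057e-06]), 'tool_pos': array([ 0.26870482, -0.56360013,  0.23007476]), 'tool_rot': array([-1.01382405e-03,  9.75372063e-01,  2.20563589e-01, -1.17685829e-04]), 'contact_force': array([-0.26690554, -0.49006535, -0.05921714]), 'ft_torque': array([0.01907606, 0.04674783, 0.06701891]), 'grasp_force': 0.0, 'gripper_width': 1.0029090987472946}
top [[388.95551879404366, 0.0, 285.98378913509714], [0.0, 388.95551879404366, 207.64459231377646], [0.0, 0.0, 1.0]] -0.08995950389656417 [[0.016, 0.99, -0.143, 0.376], [-0.999, 0.02, 0.028, 0.03], [0.031, 0.143, 0.989, 0.98], [0.0, 0.0, 0.0, 1.0]]
top jar1 [(0.86, [0.329, 0.082, 0.003]), (0.76, [0.324, 0.276, 0.0]), (0.7, [0.458, 0.129, -0.001]), (0.55, [0.422, -0.116, 0.002])
[... 1643 characters left out ...]
-0.004])]
side plate [(0.9, [0.636, 0.017, 0.001])]
side rack [(0.6, [0.505, 0.326, -0.003]), (0.2, [0.535, 0.286, 0.021]), (0.16, [0.715, -0.342, -0.004])]
side well0 [(0.68, [0.549, 0.363, 0.019]), (0.67, [0.464, 0.131, 0.001]), (0.65, [0.539, 0.284, 0.021]), (0.63, [0.459, 0.294, 0.017])]
side well1 [(0.68, [0.549, 0.363, 0.019]), (0.67, [0.464, 0.131, 0.001]), (0.65, [0.539, 0.284, 0.021]), (0.63, [0.459, 0.294, 0.017])]
side well2 [(0.68, [0.549, 0.363, 0.019]), (0.67, [0.464, 0.131, 0.001]), (0.65, [0.539, 0.284, 0.021]), (0.63, [0.459, 0.294, 0.017])]
side well3 [(0.68, [0.549, 0.363, 0.019]), (0.67, [0.464, 0.131, 0.001]), (0.65, [0.539, 0.284, 0.021]), (0.63, [0.459, 0.294, 0.017])]
```

View pics/top0.png

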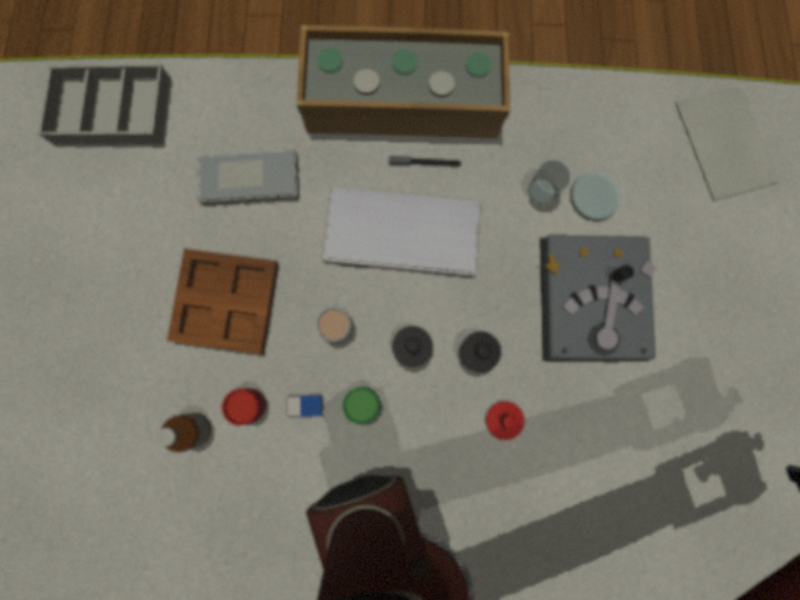

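View pics/side0.png

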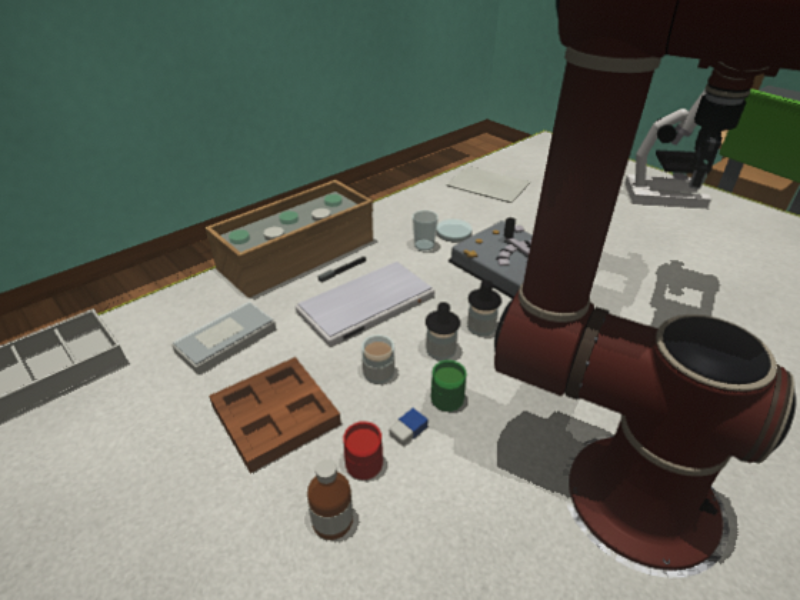

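The top view shows the arrow at (552,265), which is the 1.2 notch. The lever is in the 0.4 notch with its knob at (622,272). The two capped jars are at (412,346) and (480,352), and the open jar is at (335,325). The rack is at (222,300) and the plate at (402,230). Red and green look-alikes are nearby, and the side view agrees with all of this.

```bash
cat >h.py <<'E'
from plant import *
import numpy as np, cv2
from scipy.spatial.transform import Rotation as R
def cloud(c,f=None):
    f=f or grab_frame(c); K=f["intrinsics"]; z=f["range_z"]
    v,u=np.mgrid[0:420,0:560].astype(float)
    xd=(u-K[0,2])/K[0,0]; yd=(v-K[1,2])/K[1,1]; x,y=xd.copy(),yd.copy()
    for _ in range(10):
        s=1+f["k1"]*(x*x+y*y); x,y=xd/s,yd/s
    P=np.stack([x*z,-y*z,-z,np.ones_like(z)],-1)@f["world_from_camera"].T
    P=P[...,:3]; P[z<=0]=np.nan
    return f,P
def rel(x,y,z,yaw):
    "fractions from measured pose to tool-down pose at x,y,z (TCP), tool x at yaw"
    s=state(); w=s["tool_rot"]; A=R.from_quat([w[1],w[2],w[3],w[0]])
    T=R.from_euler('z',yaw)*R.from_euler('x',np.pi)
    print("from",s["tool_pos"].round(4),"move",(A.inv().apply(np.array([x,y,z])-s["tool_pos"])/.5).round(3),"turn",((A.inv()*T).as_rotvec()/1.5).round(3))
E
python3 - <<'E'
from h import *
for c in("top","side"):
    f,P=cloud(c)
    for t,lo,hi in(("plate",.015,.035),("rack",.022,.04),("controller",.035,.055)):
        d=cut_out(c,t)
        if not d: print(c,t,None);continue
        m=d[0]["pixels"]; Q=P[m]; Q=Q[(Q[:,2]>lo)&(Q[:,2]<hi)]
        print(c,t,len(Q),cv2.minAreaRect(Q[:,:2].astype(np.float32)*1000),np.median(Q[:,2]))
rel(.54,-.353,.16,-.2)
rel(.553,-.356,.16,-.2)
E
```

```text
top plate 3052 ((501.9252014160156, 327.9031982421875), (166.7882537841797, 166.81710815429688), 83.56440734863281) 0.028434428367834164
top rack 20 ((322.5629577636719, 175.0321044921875), (32.56932830810547, 53.6420783996582), 6.365108489990234) 0.02252190344643784
top controller 5707 ((520.524658203125, -330.7746887207031), (218.7500762939453, 196.5762939453125), 0.41605016589164734) 0.044022737535162504
side plate 2662 ((632.6488037109375, 19.41596221923828), (277.1351318359375, 140.61256408691406), 85.83963775634766) 0.025773093368794964
side rack 2690 ((503.30914306640625, 330.521484375), (165.35577392578125, 172.1318359375), 83.61982727050781) 0.029856949143735934
side controller 1311 ((527.227294921875, -326.0290832519531), (203.4120635986328, 193.79595947265625), 0.8248322606086731) 0.04593343810830419
from [ 0.2689 -0.5642  0.2313] move [ 0.671 -0.148  0.143] turn [0.   0.   0.43]
from [ 0.2689 -0.5642  0.2313] move [ 0.692 -0.131  0.143] turn [0.   0.   0.43]
```

jog_arm:
  motion: "50 0.12 -0.02 0.02 0 0 0.1; 50 0.24 -0.04 0.04 0 0 0.2; 50 0.36 -0.06 0.06 0 0 0.3; 50 0.48 -0.09 0.1 0 0 0.43; 50 0.59 -0.11 0.14 0 0 0.43"

```text
time: 2.33
tool_pos: [0.5122, -0.3872, 0.1619]
tool_rot: [0.001, 0.995, -0.101, 0.001]
contact_force: [-0.6, -1.1, -0.5]
gripper_width: 0.504
grasp_force: 0.0
```

```bash
python3 - <<'E'
from h import *
rel(.553,-.356,.16,-.2)
for c in("top","side"):
    print([(round(d["p"],2),np.round(d["at"],3)) for t in("lever_knob","lever_pivot") for d in place_of(c,t)])
E
```

```text
from [ 0.5122 -0.3872  0.1619] move [ 0.067 -0.078  0.004] turn [ 0.001 -0.001 -0.001]
[(0.72, array([ 0.555, -0.357,  0.091])), (0.89, array([ 0.444, -0.329,  0.092]))]
[(0.61, array([ 0.555, -0.357,  0.088])), (0.3, array([ 0.504,  0.328, -0.004])), (0.6, array([ 0.449, -0.332,  0.09 ]))]
```

jog_arm:
  motion: "50 0.07 -0.078 0; 50 0.07 -0.078 0 0 0 0; 50 0.07 -0.078 0.06 0 0 0; 50 0.07 -0.078 0.12 0 0 0; 50 0.07 -0.078 0.18 0 0 0"

```text
schema error: expected 7 numbers
```

jog_arm:
  motion: "50 0.07 -0.078 0 0 0 0; 50 0.07 -0.078 0 0 0 0; 50 0.07 -0.078 0.06 0 0 0; 50 0.07 -0.078 0.12 0 0 0; 50 0.07 -0.078 0.18 0 0 0"

```text
time: 3.15
tool_pos: [0.5517, -0.359, 0.0718]
tool_rot: [0.001, 0.995, -0.101, 0.0]
contact_force: [0.7, 0.5, 0.5]
gripper_width: 0.502
grasp_force: 0.0
```

```bash
python3 - <<'E'
from h import *
s=state();print(s["tool_pos"],s["contact_force"])
for a in(-.3,-.4,-.5,-.6,-.66):
    rel(.446+.11*np.cos(a),-.332+.11*np.sin(a),.072,a)
E
```

```text
[ 0.55165373 -0.35903121  0.071844  ] [0.74251832 0.52913402 0.46945284]
from [ 0.5517 -0.359   0.0718] move [ 0.001  0.011 -0.   ] turn [ 0.001 -0.001  0.065]
from [ 0.5517 -0.359   0.0718] move [-0.002  0.033 -0.   ] turn [ 0.001 -0.001  0.132]
from [ 0.5517 -0.359   0.0718] move [-0.008  0.054 -0.   ] turn [ 0.001 -0.001  0.198]
from [ 0.5517 -0.359   0.0718] move [-0.015  0.075 -0.   ] turn [ 0.001 -0.001  0.265]
from [ 0.5517 -0.359   0.0718] move [-0.021  0.087 -0.   ] turn [ 0.001 -0.001  0.305]
```

jog_arm:
  motion: "50 0 0.011 0 0 0 0.065; 50 -0.002 0.033 0 0 0 0.13; 50 -0.008 0.054 0 0 0 0.2; 50 -0.015 0.075 0 0 0 0.265; 50 -0.022 0.088 0 0 0 0.3"

```text
time: 3.78
tool_pos: [0.532, -0.3999, 0.0725]
tool_rot: [-0.0, 0.947, -0.322, 0.001]
contact_force: [-0.0, 0.1, 0.1]
gripper_width: 0.502
grasp_force: 0.0
```

jog_arm:
  motion: "50 0 0 0 0 0 0; 50 0.005 -0.012 0 0 0 0; 50 0.005 -0.012 -0.08 0 0 0; 50 0.005 -0.012 -0.16 0 0 0; 50 0.005 -0.012 -0.2 0 0 0"

```text
time: 4.4
tool_pos: [0.54, -0.3953, 0.175]
tool_rot: [0.001, 0.948, -0.319, 0.002]
contact_force: [1.0, -0.4, 1.3]
gripper_width: 0.501
grasp_force: 0.0
```

jog_arm:
  motion: "60 -0.12 0 0 0 0 -0.12; 60 -0.2 0 0 0 0 -0.24; 60 -0.2 0 0 0 0 -0.36; 60 -0.2 0 0 0 0 -0.48; 60 -0.2 0 0 0 0 -0.6"

```text
time: 5.03
tool_pos: [0.4588, -0.3336, 0.171]
tool_rot: [-0.0, 0.992, 0.128, -0.0]
contact_force: [-0.1, -0.1, -0.1]
gripper_width: 0.603
grasp_force: 0.0
```

```bash
python3 - <<'E'
from h import *
for t in("lever_knob","jar1","cap1"):
  for c in("top","side"):
    if t=="lever_knob":grab_frame(c)
    print(t,c,[(round(d["p"],2),np.round(d["at"],3).tolist()) for d in place_of(c,t)])
rel(.424,-.113,.17,np.pi/2)
E
```

```text
lever_knob top [(0.83, [0.539, -0.396, 0.09]), (0.28, [0.632, 0.016, -0.002])]
lever_knob side [(0.68, [0.541, -0.394, 0.09])]
jar1 top [(0.94, [0.33, 0.084, 0.0]), (0.69, [0.328, 0.275, 0.002]), (0.55, [0.46, 0.131, -0.002]), (0.48, [0.424, -0.117, -0.002])]
jar1 side [(0.83, [0.324, 0.277, -0.001]), (0.73, [0.426, -0.002, -0.004]), (0.72, [0.329, 0.076, 0.002]), (0.63, [0.422, -0.11, 0.002])]
cap1 top [(0.63, [0.427, -0.006, 0.061]), (0.61, [0.31, -0.164, 0.001]), (0.56, [0.425, -0.113, 0.059]), (0.52, [0.422, -0.112, -0.002])]
cap1 side [(0.56, [0.431, -0.006, 0.058]), (0.55, [0.423, -0.115, 0.058])]
from [ 0.4591 -0.3341  0.1716] move [ 0.041 -0.446  0.003] turn [-0.    -0.    -0.881]
```

jog_arm:
  motion: "60 0.01 -0.1 0 0 0 -0.12; 60 0.02 -0.2 0 0 0 -0.24; 60 0.03 -0.3 0 0 0 -0.36; 60 0.04 -0.4 0 0 0 -0.48; 60 0.041 -0.446 0 0 0 -0.6"

```text
time: 6.05
tool_pos: [0.4234, -0.111, 0.1717]
tool_rot: [0.0, 0.837, 0.547, 0.0]
contact_force: [0.5, -0.4, 0.1]
gripper_width: 0.601
grasp_force: 0.0
```

jog_arm:
  motion: "60 0 0 0 0 0 -0.12; 60 0 0 0 0 0 -0.24; 60 0 0 0 0 0 -0.281; 60 0 0 0 0 0 -0.281; 60 0 0 0 0 0 -0.281"

```text
time: 6.68
tool_pos: [0.4239, -0.113, 0.1718]
tool_rot: [0.0, 0.707, 0.707, 0.0]
contact_force: [-0.1, -0.2, 0.4]
gripper_width: 0.599
grasp_force: 0.0
```

```bash
python3 - <<'E'
from h import *
rel(.425,-.113,.082,np.pi/2)
E
```

```text
from [ 0.4239 -0.113   0.1718] move [0.    0.002 0.18 ] turn [ 0.    -0.    -0.001]
```

jog_arm:
  motion: "60 0 0.002 0.09 0 0 0; 60 0 0.002 0.178 0 0 0; 60 0 0.002 0.178 0 0 0; 0 0 0.002 0.178 0 0 0; 0 0 0.002 0.178 0 0 0"

```text
time: 7.3
tool_pos: [0.4262, -0.1137, 0.0852]
tool_rot: [0.002, 0.707, 0.707, 0.0]
contact_force: [-1.7, -0.1, 2.4]
gripper_width: 0.263
grasp_force: 58.6
```

jog_arm:
  motion: "0 0 0 0 0 0 0; 0 0 0 0 0 0 0; 0 0 0 0 0 0 0; 0 0 0 -0.04 0 0 0; 0 0 0 -0.08 0 0 0"

```text
time: 7.92
tool_pos: [0.4252, -0.1131, 0.1238]
tool_rot: [0.001, 0.707, 0.707, 0.0]
contact_force: [-0.1, 0.5, 0.4]
gripper_width: 0.264
grasp_force: 58.8
```

```bash
python3 - <<'E'
from h import *
f,P=cloud("side");cv2.imwrite("pics/s1.png",f["color"][:,:,::-1])
rel(.459,.294,.13,np.pi/2)
E
```

```text
from [ 0.4271 -0.1139  0.127 ] move [ 0.816  0.064 -0.008] turn [0.004 0.002 0.   ]
```

View pics/s1.png

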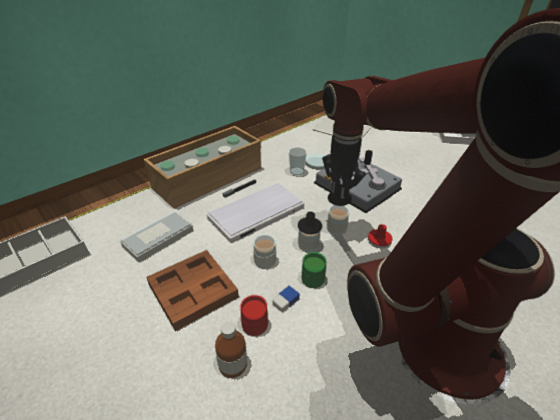

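jog_arm:
  motion: "0 0 0 -0.1 0 0 0; 0 0.12 0.02 -0.1 0 0 0; 0 0.24 0.04 -0.1 0 0 0; 0 0.36 0.055 -0.1 0 0 0; 0 0.48 0.062 -0.08 0 0 0"

```text
time: 8.6
tool_pos: [0.4569, 0.1291, 0.1641]
tool_rot: [0.001, 0.707, 0.707, 0.002]
contact_force: [0.1, 0.4, -0.3]
gripper_width: 0.263
grasp_force: 58.9
```

jog_arm:
  motion: "0 0.12 0 0 0 0 0; 0 0.24 0 0 0 0 0; 0 0.33 0 0 0 0 0; 0 0.33 0 0.05 0 0 0; 0 0.33 0 0.1 0 0 0"

```text
time: 9.22
tool_pos: [0.456, 0.2932, 0.1126]
tool_rot: [0.0, 0.706, 0.708, 0.001]
contact_force: [-1.1, 0.0, -0.7]
gripper_width: 0.261
grasp_force: 58.9
```

```bash
python3 - <<'E'
from h import *
rel(.459,.294,.07,np.pi/2)
for c in("side","top"):
    f,P=cloud(c)
    print(c,[(round(d["p"],2),np.round(d["at"],3).tolist()) for d in place_of(c,"cap1")])
    if c=="side":cv2.imwrite("pics/s2.png",cv2.resize(f["color"][150:340,100:360,::-1],(780,570)))
E
```

```text
from [0.456  0.2932 0.1126] move [0.002 0.006 0.085] turn [ 0.001 -0.001  0.001]
side [(0.92, [0.305, -0.166, 0.005]), (0.57, [0.454, 0.297, 0.088]), (0.56, [0.431, -0.002, 0.061])]
top [(0.73, [0.428, -0.006, 0.059]), (0.73, [0.308, -0.167, -0.005]), (0.68, [0.458, 0.294, 0.084])]
```

View pics/s2.png

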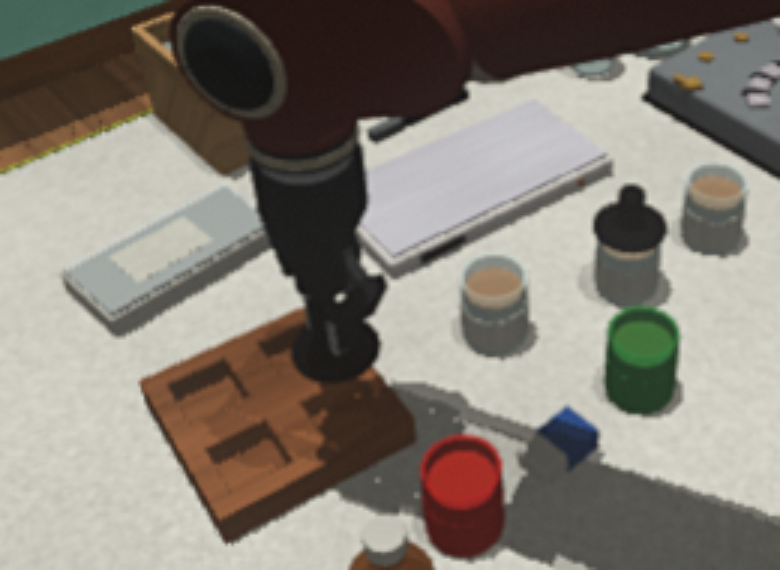

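The cap is held upright over the near-right well at about (335,350) in this crop, so I'm lowering it.

jog_arm:
  motion: "0 0.002 0.005 0 0 0 0; 0 0.002 0.005 0.04 0 0 0; 0 0.002 0.005 0.08 0 0 0; 0 0.002 0.005 0.11 0 0 0; 0 0.002 0.005 0.13 0 0 0"

```text
time: 10.05
tool_pos: [0.4573, 0.2926, 0.0457]
tool_rot: [-0.0, 0.707, 0.707, -0.001]
contact_force: [-0.3, -0.7, -0.5]
gripper_width: 0.26
grasp_force: 59.1
```

```bash
python3 - <<'E'
from h import *
s=state();print(s["contact_force"]);rel(.459,.294,.0445,np.pi/2)
for c in("side","top"):
    grab_frame(c)
    print(c,[(round(d["p"],2),np.round(d["at"],3).tolist()) for d in place_of(c,"cap1")])
E
```

```text
[-0.34204969 -0.67144366 -0.50333549]
from [0.4573 0.2926 0.0457] move [0.003 0.003 0.002] turn [-0.002  0.001  0.   ]
side [(0.88, [0.46, 0.292, 0.021]), (0.71, [0.449, -0.334, 0.089]), (0.63, [0.432, -0.003, 0.057]), (0.55, [0.307, -0.165, 0.003])]
top [(0.71, [0.308, -0.163, -0.001]), (0.67, [0.463, 0.294, 0.02]), (0.63, [0.427, -0.002, 0.062])]
```

jog_arm:
  motion: "0 0 0 0.003 0 0 0; 60 0 0 0.003 0 0 0; 60 0 0 0.003 0 0 0; 60 0 0 -0.1 0 0 0; 60 0 0 -0.21 0 0 0"

```text
time: 10.88
tool_pos: [0.4574, 0.2926, 0.153]
tool_rot: [-0.0, 0.707, 0.707, -0.001]
contact_force: [0.1, 0.5, -0.7]
gripper_width: 0.601
grasp_force: 0.0
```

jog_arm:
  motion: "60 0 0 -0.02 0 0 0; 60 -0.12 -0.02 -0.04 0 0 0; 60 -0.24 -0.04 -0.05 0 0 0; 60 -0.36 -0.055 -0.05 0 0 0; 60 -0.48 -0.058 -0.05 0 0 0"

```text
time: 11.5
tool_pos: [0.4283, 0.0515, 0.1769]
tool_rot: [-0.0, 0.707, 0.708, -0.0]
contact_force: [0.3, -0.4, 0.3]
gripper_width: 0.598
grasp_force: 0.0
```

jog_arm:
  motion: "60 -0.11 0 0 0 0 0; 60 -0.11 0 0 0 0 0; 60 -0.11 0 0 0 0 0; 60 -0.11 0 0 0 0 0; 60 -0.11 0 0 0 0 0"

```text
time: 12.12
tool_pos: [0.4293, -0.0008, 0.1775]
tool_rot: [-0.0, 0.706, 0.708, -0.0]
contact_force: [-0.6, -0.2, -0.6]
gripper_width: 0.598
grasp_force: 0.0
```

```bash
python3 - <<'E'
from h import *
rel(.429,-.003,.0825,np.pi/2)
for c in("side","top"):
    grab_frame(c)
    for t in("cap1","jar1"):print(c,[(round(d["p"],2),np.round(d["at"],3).tolist()) for d in place_of(c,t)])
E
```

```text
from [ 0.4293 -0.0008  0.1775] move [-0.004 -0.001  0.19 ] turn [-0.    -0.     0.002]
side [(0.82, [0.459, 0.293, 0.019]), (0.67, [0.306, -0.167, 0.004]), (0.58, [0.434, -0.005, 0.057]), (0.42, [0.511, -0.329, -0.004]), (0.23, [0.426, -0.002, -0.004])]
side [(0.91, [0.461, 0.13, -0.001]), (0.77, [0.326, 0.274, -0.003]), (0.74, [0.328, 0.18, -0.002]), (0.73, [0.328, 0.075, 0.002]), (0.7, [0.429, -0.0, -0.003]), (0.63, [0.425, -0.111, 0.001])]
top [(0.76, [0.461, 0.293, 0.017]), (0.56, [0.309, -0.163, -0.002]), (0.46, [0.277, 0.372, 0.0])]
top [(0.62, [0.46, 0.129, -0.001]), (0.62, [0.325, 0.277, -0.001]), (0.56, [0.423, -0.115, -0.002]), (0.5, [0.331, 0.081, 0.001]), (0.18, [0.461, 0.295, 0.019])]
```

jog_arm:
  motion: "60 -0.004 0 0.1 0 0 0; 60 -0.004 0 0.19 0 0 0; 60 -0.004 0 0.19 0 0 0; 0 -0.004 0 0.19 0 0 0; 0 -0.004 0 0.19 0 0 0"

```text
time: 13.05
tool_pos: [0.4312, -0.0043, 0.0856]
tool_rot: [0.002, 0.707, 0.707, 0.001]
contact_force: [-1.1, 1.4, 1.2]
gripper_width: 0.26
grasp_force: 58.7
```

jog_arm:
  motion: "0 0 0 0 0 0 0; 0 0 0 0 0 0 0; 0 0 0 -0.06 0 0 0; 0 0 0 -0.12 0 0 0; 0 0 0 -0.15 0 0 0"

```text
time: 13.68
tool_pos: [0.4305, -0.0042, 0.1603]
tool_rot: [0.002, 0.707, 0.707, 0.001]
contact_force: [-0.5, 0.0, -0.5]
gripper_width: 0.262
grasp_force: 58.9
```

```bash
python3 - <<'E'
from h import *
rel(.547,.364,.12,np.pi/2)
for c in("side",):
    grab_frame(c)
    for t in("cap1",):print(c,[(round(d["p"],2),np.round(d["at"],3).tolist()) for d in place_of(c,t)])
E
```

```text
from [ 0.4305 -0.0042  0.1603] move [0.736 0.233 0.081] turn [0.003 0.    0.   ]
side [(0.75, [0.433, -0.004, 0.133]), (0.59, [0.309, -0.17, 0.003]), (0.57, [0.458, 0.293, 0.019])]
```

jog_arm:
  motion: "0 0.11 0.04 0 0 0 0; 0 0.22 0.08 0 0 0 0; 0 0.33 0.12 0 0 0 0; 0 0.44 0.16 0 0 0 0; 0 0.55 0.2 0 0 0 0"

```text
time: 14.4
tool_pos: [0.5288, 0.2727, 0.1558]
tool_rot: [-0.0, 0.707, 0.707, -0.001]
contact_force: [0.6, -1.4, -0.5]
gripper_width: 0.261
grasp_force: 59.0
```

jog_arm:
  motion: "0 0.11 0.02 0 0 0 0; 0 0.186 0.033 0 0 0 0; 0 0.186 0.033 0.05 0 0 0; 0 0.186 0.033 0.1 0 0 0; 0 0.186 0.033 0.1 0 0 0"

```text
time: 15.02
tool_pos: [0.543, 0.3628, 0.1029]
tool_rot: [-0.001, 0.707, 0.707, -0.004]
contact_force: [1.1, -0.3, -1.3]
gripper_width: 0.265
grasp_force: 59.0
```

```bash
python3 - <<'E'
from h import *
rel(.547,.364,.046,np.pi/2)
for c in("side","top"):
    grab_frame(c)
    for t in("cap1",):print(c,[(round(d["p"],2),np.round(d["at"],3).tolist()) for d in place_of(c,t)])
print([(round(d["p"],2),np.round(d["at"],3).tolist()) for c in("side","top") for d in place_of(c,"well0")])
E
```

```text
from [0.543  0.3628 0.1029] move [0.003 0.009 0.114] turn [-0.005  0.003  0.   ]
side [(0.93, [0.545, 0.363, 0.077]), (0.85, [0.462, 0.296, 0.02]), (0.62, [0.308, -0.17, 0.003])]
top [(0.84, [0.466, 0.296, 0.017]), (0.63, [0.309, -0.164, -0.003])]
[(0.92, [0.537, 0.287, 0.019]), (0.85, [0.47, 0.374, 0.017]), (0.71, [0.455, 0.295, 0.018]), (0.63, [0.551, 0.362, 0.02]), (0.84, [0.537, 0.287, 0.021]), (0.83, [0.461, 0.295, 0.016]), (0.81, [0.552, 0.365, 0.015]), (0.79, [0.47, 0.374, 0.02])]
```

Well centre is about (.550,.365), and the steady-state droop is about 2 mm.

jog_arm:
  motion: "0 0.003 0.011 0 0 0 0; 0 0.003 0.011 0.04 0 0 0; 0 0.003 0.011 0.08 0 0 0; 0 0.003 0.011 0.1 0 0 0; 0 0.003 0.011 0.108 0 0 0"

```text
time: 15.95
tool_pos: [0.5501, 0.365, 0.0517]
tool_rot: [-0.0, 0.707, 0.707, -0.001]
contact_force: [0.0, -1.1, 1.2]
gripper_width: 0.261
grasp_force: 59.0
```

```bash
python3 - <<'E'
from h import *
rel(.549,.364,.046,np.pi/2)
for c in("side","top"):
    grab_frame(c)
    for t in("cap1",):print(c,[(round(d["p"],2),np.round(d["at"],3).tolist()) for d in place_of(c,t)])
E
```

```text
from [0.5501 0.365  0.0517] move [-0.002 -0.002  0.011] turn [-0.002  0.001  0.   ]
side [(0.63, [0.46, 0.294, 0.021]), (0.61, [0.307, -0.168, 0.003]), (0.55, [0.555, 0.366, 0.023]), (0.26, [0.504, 0.33, -0.002])]
top [(0.9, [0.465, 0.293, 0.017]), (0.75, [0.55, 0.364, 0.026]), (0.61, [0.309, -0.162, -0.001]), (0.61, [0.736, 0.298, -0.003]), (0.21, [0.714, -0.342, -0.001])]
```

jog_arm:
  motion: "0 0 0 0.008 0 0 0; 0 0 0 0.01 0 0 0; 60 0 0 0.01 0 0 0; 60 0 0 0.01 0 0 0; 60 0 0 -0.1 0 0 0"

```text
time: 16.77
tool_pos: [0.5472, 0.3635, 0.0977]
tool_rot: [-0.002, 0.707, 0.707, -0.006]
contact_force: [0.1, 0.1, 0.5]
gripper_width: 0.596
grasp_force: 0.0
```

jog_arm:
  motion: "100 0 0 -0.06 0 0 0; 100 -0.12 -0.04 -0.06 0 0 0; 100 -0.24 -0.08 -0.06 0 0 0; 100 -0.35 -0.13 -0.06 0 0 0; 100 -0.47 -0.178 -0.06 0 0 0"

```text
time: 17.4
tool_pos: [0.4621, 0.131, 0.1336]
tool_rot: [0.0, 0.707, 0.708, 0.0]
contact_force: [0.7, -1.4, 1.0]
gripper_width: 0.998
grasp_force: 0.0
```

```bash
python3 - <<'E'
from h import *
for c in("side","top"):
    f=grab_frame(c)
    if c=="side":cv2.imwrite("pics/s3.png",cv2.resize(f["color"][150:340,100:360,::-1],(780,570)))
    for t in("cap1","jar1"):print(c,t,[(round(d["p"],2),np.round(d["at"],3).tolist()) for d in place_of(c,t)])
rel(.461,.130,.024,np.pi/2)
E
```

```text
side cap1 [(0.96, [0.555, 0.363, 0.021]), (0.81, [0.459, 0.294, 0.019]), (0.6, [0.306, -0.167, 0.004])]
side jar1 [(0.94, [0.329, 0.075, -0.002]), (0.92, [0.428, -0.0, -0.004]), (0.9, [0.321, 0.278, -0.001]), (0.85, [0.423, -0.108, 0.003]), (0.62, [0.461, 0.134, -0.002])]
top cap1 [(0.92, [0.549, 0.365, 0.019]), (0.71, [0.464, 0.294, 0.019]), (0.68, [0.308, -0.168, -0.001])]
top jar1 [(0.83, [0.421, -0.114, -0.001]), (0.77, [0.328, 0.08, 0.001]), (0.7, [0.322, 0.275, 0.002]), (0.69, [0.419, 0.001, 0.004])]
from [0.4636 0.1331 0.1341] move [-0.006 -0.005  0.22 ] turn [ 0.001 -0.     0.001]
```

View pics/s3.png

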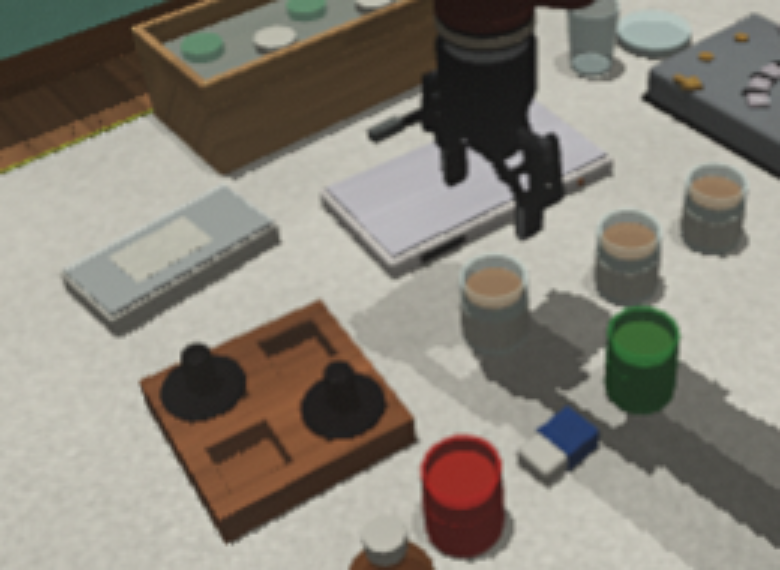

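Both caps are seated, at about (203,380) and (343,400) in the crop. Next I'll grasp the open jar at about (495,300).

jog_arm:
  motion: "100 -0.005 -0.005 0 0 0 0; 100 -0.005 -0.005 0.1 0 0 0; 100 -0.005 -0.005 0.21 0 0 0; 100 -0.005 -0.005 0.21 0 0 0; 0 -0.005 -0.005 0.21 0 0 0"

```text
time: 18.32
tool_pos: [0.4619, 0.1306, 0.0304]
tool_rot: [0.001, 0.707, 0.708, 0.001]
contact_force: [0.6, -0.2, -0.6]
gripper_width: 0.816
grasp_force: 0.0
```

jog_arm:
  motion: "0 0 0 0 0 0 0; 0 0 0 0 0 0 0; 0 0 0 0 0 0 0; 0 0 0 0 0 0 0; 0 0 0 -0.03 0 0 0"

```text
time: 18.95
tool_pos: [0.4599, 0.1299, 0.0441]
tool_rot: [-0.0, 0.707, 0.707, -0.001]
contact_force: [0.0, -0.1, -2.3]
gripper_width: 0.688
grasp_force: 65.1
```

jog_arm:
  motion: "0 0 0 -0.05 0 0 0; 0 0 0 -0.07 0 0 0; 0 -0.02 0.11 -0.07 0 0 0; 0 -0.035 0.22 -0.07 0 0 0; 0 -0.05 0.34 -0.07 0 0 0"

```text
time: 19.58
tool_pos: [0.6316, 0.1048, 0.0785]
tool_rot: [-0.0, 0.707, 0.707, -0.0]
contact_force: [-0.1, 0.1, -1.5]
gripper_width: 0.688
grasp_force: 65.3
```

```bash
python3 - <<'E'
from h import *
for c in("side","top"):
    grab_frame(c)
    for t in("jar1",):print(c,t,[(round(d["p"],2),np.round(d["at"],3).tolist()) for d in place_of(c,t)])
rel(.640,.105,.056,np.pi/2)
E
```

```text
side jar1 [(0.91, [0.325, 0.077, 0.0]), (0.78, [0.324, 0.277, -0.001]), (0.73, [0.425, -0.11, -0.001]), (0.67, [0.43, -0.004, -0.005]), (0.65, [0.633, 0.106, 0.046])]
top jar1 [(0.78, [0.422, -0.116, 0.001]), (0.74, [0.422, -0.001, 0.001]), (0.63, [0.326, 0.275, 0.001])]
from [0.6304 0.1047 0.0774] move [0.001 0.019 0.043] turn [-0.002  0.    -0.   ]
```

jog_arm:
  motion: "0 0 0.018 0 0 0 0; 0 0 0.018 0.02 0 0 0; 0 0 0.018 0.03 0 0 0; 0 0 0.018 0.038 0 0 0; 0 0 0.018 0.042 0 0 0"

```text
time: 20.4
tool_pos: [0.6391, 0.1051, 0.0573]
tool_rot: [-0.0, 0.707, 0.707, -0.0]
contact_force: [-0.6, 0.1, 1.0]
gripper_width: 0.688
grasp_force: 66.1
```

```bash
python3 - <<'E'
from h import *
s=state();print(s["tool_pos"],s["contact_force"],s["time"])
print([(round(d["p"],2),np.round(d["at"],3).tolist()) for d in (grab_frame("side"),place_of("side","jar1"))[1]])
E
```

```text
[0.63912284 0.10513802 0.05731984] [-0.60704222  0.10707435  1.03694506] 20.4
[(0.84, [0.323, 0.276, -0.0]), (0.65, [0.427, -0.0, -0.002]), (0.6, [0.424, -0.112, 0.002]), (0.55, [0.636, 0.104, 0.025])]
```

jog_arm:
  motion: "0 0 0 0.003 0 0 0; 0 0 0 0.003 0 0 0; 100 0 0 0.003 0 0 0; 100 0 0 0.003 0 0 0; 100 0 0 0 0 0 0"

```text
time: 21.12
tool_pos: [0.6395, 0.105, 0.0575]
tool_rot: [-0.0, 0.707, 0.707, -0.0]
contact_force: [0.1, 0.0, -0.9]
gripper_width: 0.999
grasp_force: 0.0
```

jog_arm:
  motion: "100 0 0 -0.1 0 0 0; 100 0 0 -0.18 0 0 0; 100 -0.07 -0.1 -0.18 0 0 0; 100 -0.13 -0.2 -0.18 0 0 0; 100 -0.17 -0.31 -0.18 0 0 0"

```text
time: 21.75
tool_pos: [0.4835, 0.019, 0.1481]
tool_rot: [0.0, 0.707, 0.707, 0.0]
contact_force: [-0.4, -0.0, 1.2]
gripper_width: 1.004
grasp_force: 0.0
```

jog_arm:
  motion: "100 -0.044 -0.112 0 0 0 0; 100 -0.044 -0.112 0 0 0 0; 100 -0.044 -0.112 0 0 0 0; 100 -0.044 -0.112 0 0 0 0; 100 -0.044 -0.112 0 0 0 0"

```text
time: 22.38
tool_pos: [0.4296, -0.0019, 0.148]
tool_rot: [-0.0, 0.707, 0.708, -0.0]
contact_force: [0.7, -0.0, -0.3]
gripper_width: 1.001
grasp_force: 0.0
```

```bash
python3 - <<'E'
from h import *
for c in("side","top"):
    f=grab_frame(c)
    for t in("jar1",):print(c,t,[(round(d["p"],2),np.round(d["at"],3).tolist()) for d in place_of(c,t)])
rel(.427,-.002,.029,np.pi/2)
E
```

```text
side jar1 [(0.84, [0.643, 0.106, 0.024]), (0.82, [0.323, 0.277, -0.001]), (0.62, [0.329, 0.078, -0.001]), (0.61, [0.428, -0.002, -0.004]), (0.61, [0.423, -0.11, -0.002])]
top jar1 [(0.78, [0.639, 0.104, 0.023]), (0.74, [0.329, 0.08, 0.001]), (0.69, [0.324, 0.274, 0.004]), (0.68, [0.419, -0.113, 0.0])]
from [ 0.4289 -0.0019  0.1476] move [-0.    -0.004  0.237] turn [-0.    -0.     0.001]
```

jog_arm:
  motion: "100 0 -0.003 0.1 0 0 0; 100 0 -0.003 0.2 0 0 0; 100 0 -0.003 0.237 0 0 0; 0 0 -0.003 0.237 0 0 0; 0 0 -0.003 0.237 0 0 0"

```text
time: 23.2
tool_pos: [0.4282, -0.0022, 0.0304]
tool_rot: [0.001, 0.707, 0.707, 0.001]
contact_force: [1.0, -0.9, -2.5]
gripper_width: 0.679
grasp_force: 64.4
```

jog_arm:
  motion: "0 0 0 0 0 0 0; 0 0 0 0 0 0 0; 0 0 0 0 0 0 0; 0 0 0 -0.05 0 0 0; 0 0 0 -0.1 0 0 0"

```text
time: 23.82
tool_pos: [0.4265, -0.0019, 0.0792]
tool_rot: [-0.001, 0.707, 0.707, -0.0]
contact_force: [0.1, 0.4, -2.1]
gripper_width: 0.681
grasp_force: 65.3
```

jog_arm:
  motion: "0 0.01 0.1 0 0 0 0; 0 0.02 0.2 0 0 0 0; 0 0.03 0.32 0 0 0 0; 0 0.04 0.415 0 0 0 0; 0 0.04 0.415 0 0 0 0"

```text
time: 24.45
tool_pos: [0.6369, 0.0182, 0.0784]
tool_rot: [-0.0, 0.707, 0.707, 0.0]
contact_force: [-0.6, 1.1, -2.2]
gripper_width: 0.677
grasp_force: 66.1
```

```bash
python3 - <<'E'
from h import *
for c in("side",):
    f=grab_frame(c)
    for t in("jar1",):print(c,t,[(round(d["p"],2),np.round(d["at"],3).tolist()) for d in place_of(c,t)])
rel(.634,.017,.056,np.pi/2)
E
```

```text
side jar1 [(0.79, [0.328, 0.077, 0.003]), (0.78, [0.635, 0.016, 0.045]), (0.68, [0.426, -0.11, -0.002]), (0.66, [0.322, 0.274, 0.001]), (0.55, [0.641, 0.106, 0.022])]
from [0.6339 0.0182 0.0782] move [-0.002  0.     0.044] turn [-0.002 -0.     0.   ]
```

jog_arm:
  motion: "0 -0.002 0 0.02 0 0 0; 0 -0.002 0 0.035 0 0 0; 0 -0.002 0 0.041 0 0 0; 0 -0.002 0 0.044 0 0 0; 0 -0.002 0 0.046 0 0 0"

```text
time: 25.18
tool_pos: [0.6347, 0.0171, 0.0564]
tool_rot: [0.0, 0.707, 0.707, 0.0]
contact_force: [0.6, -0.4, -1.8]
gripper_width: 0.675
grasp_force: 66.1
```

jog_arm:
  motion: "0 0 0 0 0 0 0; 100 0 0 0 0 0 0; 100 0 0 0 0 0 0; 100 0 0 -0.003 0 0 0; 100 0 0 -0.08 0 0 0"

```text
time: 25.8
tool_pos: [0.6319, 0.0173, 0.093]
tool_rot: [-0.003, 0.707, 0.707, -0.002]
contact_force: [0.5, -0.2, -0.6]
gripper_width: 0.999
grasp_force: 0.0
```

jog_arm:
  motion: "100 0 0 -0.1 0 0 0; 100 -0.06 -0.1 -0.1 0 0 0; 100 -0.12 -0.2 -0.1 0 0 0; 100 -0.19 -0.31 -0.1 0 0 0; 100 -0.26 -0.42 -0.1 0 0 0"

```text
time: 26.42
tool_pos: [0.4279, -0.1109, 0.1467]
tool_rot: [0.001, 0.707, 0.708, 0.0]
contact_force: [-0.0, -1.4, -0.6]
gripper_width: 1.001
grasp_force: 0.0
```

```bash
python3 - <<'E'
from h import *
for c in("side","top"):
    f=grab_frame(c)
    if c=="side":cv2.imwrite("pics/s4.png",f["color"][:,:,::-1])
    for t in("jar1",):print(c,t,[(round(d["p"],2),np.round(d["at"],3).tolist()) for d in place_of(c,t)])
rel(.423,-.113,.029,np.pi/2)
E
```

```text
side jar1 [(0.97, [0.425, -0.112, -0.001]), (0.78, [0.322, 0.277, 0.0]), (0.68, [0.641, 0.104, 0.026]), (0.66, [0.635, 0.018, 0.021]), (0.56, [0.329, 0.076, -0.001])]
top jar1 [(0.83, [0.331, 0.081, 0.0]), (0.66, [0.632, 0.019, 0.024]), (0.65, [0.324, 0.276, 0.0]), (0.61, [0.636, 0.105, 0.025]), (0.58, [0.328, 0.183, -0.0]), (0.45, [0.418, -0.113, 0.001])]
from [ 0.4289 -0.1107  0.1467] move [-0.005 -0.012  0.235] turn [ 0.001  0.    -0.001]
```

View pics/s4.png

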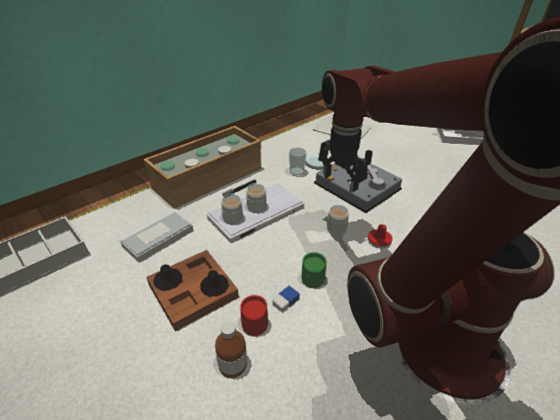

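Two jars stand upright on the plate at about (232,208) and (256,197). The last jar is at about (338,220).

jog_arm:
  motion: "100 -0.004 -0.01 0.08 0 0 0; 100 -0.004 -0.01 0.18 0 0 0; 100 -0.004 -0.01 0.235 0 0 0; 0 -0.004 -0.01 0.235 0 0 0; 0 -0.004 -0.01 0.235 0 0 0"

```text
time: 27.25
tool_pos: [0.4257, -0.1122, 0.0301]
tool_rot: [0.001, 0.707, 0.708, 0.0]
contact_force: [-0.2, 1.0, -1.9]
gripper_width: 0.686
grasp_force: 64.6
```

jog_arm:
  motion: "0 0 0 0 0 0 0; 0 0 0 0 0 0 0; 0 0 0 0 0 0 0; 0 0 0 -0.05 0 0 0; 0 0 0 -0.1 0 0 0"

```text
time: 27.88
tool_pos: [0.4238, -0.112, 0.079]
tool_rot: [-0.0, 0.707, 0.707, -0.0]
contact_force: [1.3, -0.5, -1.7]
gripper_width: 0.693
grasp_force: 65.3
```

jog_arm:
  motion: "0 0.02 0.1 0 0 0 0; 0 0.04 0.2 0 0 0 0; 0 0.065 0.32 0 0 0 0; 0 0.084 0.41 0 0 0 0; 0 0.084 0.41 0 0 0 0"

```text
time: 28.5
tool_pos: [0.6316, -0.0694, 0.0784]
tool_rot: [0.0, 0.706, 0.708, 0.0]
contact_force: [0.1, 0.4, -3.0]
gripper_width: 0.69
grasp_force: 66.0
```

```bash
python3 - <<'E'
from h import *
for c in("side",):
    f=grab_frame(c)
    for t in("jar1",):print(c,t,[(round(d["p"],2),np.round(d["at"],3).tolist()) for d in place_of(c,t)])
rel(.628,-.070,.055,np.pi/2)
E
```

```text
side jar1 [(0.94, [0.331, 0.077, 0.002]), (0.8, [0.325, 0.275, -0.001]), (0.78, [0.637, -0.07, 0.046]), (0.67, [0.638, 0.017, 0.02])]
from [ 0.6287 -0.0699  0.078 ] move [-0.    -0.001  0.046] turn [-0.001 -0.     0.001]
```

jog_arm:
  motion: "0 0 0 0.02 0 0 0; 0 0 0 0.035 0 0 0; 0 0 0 0.041 0 0 0; 0 0 0 0.044 0 0 0; 0 0 0 0.046 0 0 0"

```text
time: 29.22
tool_pos: [0.6293, -0.0701, 0.0559]
tool_rot: [0.0, 0.707, 0.707, 0.0]
contact_force: [0.8, -0.2, -1.2]
gripper_width: 0.688
grasp_force: 66.0
```

jog_arm:
  motion: "0 0 0 0 0 0 0; 100 0 0 0 0 0 0; 100 0 0 0 0 0 0; 100 0 0 -0.003 0 0 0; 100 0 0 -0.08 0 0 0"

```text
time: 29.85
tool_pos: [0.6265, -0.0695, 0.0925]
tool_rot: [-0.003, 0.707, 0.707, -0.002]
contact_force: [-0.0, -0.3, 0.5]
gripper_width: 0.996
grasp_force: 0.0
```

jog_arm:
  motion: "100 0 0 -0.12 0 0 0; 60 -0.12 -0.04 -0.2 0 0 0.1; 50 -0.24 -0.08 -0.2 0 0 0.2; 50 -0.36 -0.12 -0.2 0 0 0.3; 50 -0.48 -0.15 -0.2 0 0 0.4"

```text
time: 30.48
tool_pos: [0.5566, -0.3008, 0.1967]
tool_rot: [0.001, 0.885, 0.465, 0.0]
contact_force: [0.4, 0.6, -0.2]
gripper_width: 0.495
grasp_force: 0.0
```

```bash
python3 - <<'E'
from h import *
for c in("side","top"):
    f=grab_frame(c)
    for t in("jar1","lever_knob"):print(c,t,[(round(d["p"],2),np.round(d["at"],3).tolist()) for d in place_of(c,t)])
rel(.540,-.395,.16,-.6)
E
```

```text
side jar1 [(0.95, [0.324, 0.274, -0.002]), (0.89, [0.631, -0.069, 0.026]), (0.86, [0.328, 0.078, 0.002]), (0.68, [0.634, 0.016, 0.02]), (0.65, [0.64, 0.106, 0.024])]
side lever_knob [(0.56, [0.539, -0.397, 0.092]), (0.44, [0.458, 0.298, 0.019])]
top jar1 [(0.94, [0.635, 0.104, 0.026]), (0.73, [0.326, 0.273, 0.002]), (0.71, [0.628, -0.071, 0.024]), (0.7, [0.328, 0.082, 0.004]), (0.59, [0.63, 0.018, 0.028])]
top lever_knob []
from [ 0.5575 -0.2981  0.1957] move [-0.18   0.08   0.071] turn [-0.    -0.     1.048]
```

jog_arm:
  motion: "50 -0.05 0.02 0 0 0 0.12; 50 -0.1 0.05 0 0 0 0.24; 50 -0.18 0.08 0.03 0 0 0.36; 50 -0.18 0.08 0.06 0 0 0.48; 50 -0.18 0.08 0.06 0 0 0.6"

```text
time: 31.4
tool_pos: [0.5395, -0.3938, 0.1635]
tool_rot: [-0.001, 0.999, 0.034, -0.001]
contact_force: [0.4, -0.7, -0.1]
gripper_width: 0.499
grasp_force: 0.0
```

jog_arm:
  motion: "50 0 0 0 0 0 0.12; 50 0 0 0 0 0 0.24; 50 0 0 0 0 0 0.36; 50 0 0 0 0 0 0.448; 50 0 0 0 0 0 0.448"

```text
time: 32.02
tool_pos: [0.5404, -0.3942, 0.1657]
tool_rot: [-0.0, 0.956, -0.294, -0.0]
contact_force: [-0.5, 0.0, -0.4]
gripper_width: 0.502
grasp_force: 0.0
```

```bash
python3 - <<'E'
from h import *
rel(.537,-.395,.072,-.6)
E
```

```text
from [ 0.5404 -0.3942  0.1657] move [-0.005  0.005  0.187] turn [-0.     0.     0.002]
```

jog_arm:
  motion: "50 -0.003 0.001 0 0 0 0; 50 -0.003 0.001 0.06 0 0 0; 50 -0.003 0.001 0.12 0 0 0; 50 -0.003 0.001 0.186 0 0 0; 50 -0.003 0.001 0.186 0 0 0"

```text
time: 32.65
tool_pos: [0.536, -0.3933, 0.069]
tool_rot: [-0.002, 0.955, -0.295, -0.003]
contact_force: [0.3, 0.3, 0.6]
gripper_width: 0.503
grasp_force: 0.0
```

```bash
python3 - <<'E'
from h import *
s=state();print(s["contact_force"])
for a in(-.45,-.3,-.15,0,.15,.3,.45,.6,.67):
    print(a,end=" ");rel(.446+.11*np.cos(a),-.332+.11*np.sin(a),.072,a)
E
```

```text
[0.34245871 0.29067116 0.59978091]
-0.45 from [ 0.536  -0.3933  0.069 ] move [-0.    -0.032 -0.006] turn [-0.001  0.005 -0.099]
-0.3 from [ 0.536  -0.3933  0.069 ] move [-0.008 -0.064 -0.006] turn [-0.001  0.005 -0.199]
-0.15 from [ 0.536  -0.3933  0.069 ] move [-0.02  -0.095 -0.006] turn [-0.002  0.005 -0.299]
0 from [ 0.536  -0.3933  0.069 ] move [-0.036 -0.124 -0.006] turn [-0.002  0.004 -0.399]
0.15 from [ 0.536  -0.3933  0.069 ] move [-0.057 -0.149 -0.005] turn [-0.002  0.004 -0.499]
0.3 from [ 0.536  -0.3933  0.069 ] move [-0.081 -0.172 -0.005] turn [-0.003  0.004 -0.599]
0.45 from [ 0.536  -0.3933  0.069 ] move [-0.108 -0.19  -0.005] turn [-0.003  0.004 -0.699]
0.6 from [ 0.536  -0.3933  0.069 ] move [-0.138 -0.205 -0.005] turn [-0.004  0.004 -0.799]
0.67 from [ 0.536  -0.3933  0.069 ] move [-0.153 -0.21  -0.005] turn [-0.004  0.004 -0.846]
```

jog_arm:
  motion: "50 0 -0.032 -0.002 0 0 -0.1; 50 -0.008 -0.064 -0.002 0 0 -0.2; 50 -0.02 -0.095 -0.002 0 0 -0.3; 50 -0.036 -0.124 -0.002 0 0 -0.4; 50 -0.057 -0.149 -0.002 0 0 -0.5"

```text
time: 33.28
tool_pos: [0.558, -0.319, 0.0763]
tool_rot: [0.002, 0.997, 0.078, 0.002]
contact_force: [-0.4, 0.5, -0.3]
gripper_width: 0.508
grasp_force: 0.0
```

jog_arm:
  motion: "50 -0.002 -0.033 0 0 0 -0.1; 50 -0.01 -0.065 0 0 0 -0.2; 50 -0.022 -0.096 0 0 0 -0.3; 50 -0.029 -0.11 0 0 0 -0.35; 50 -0.029 -0.11 0 0 0 -0.35"

```text
time: 33.9
tool_pos: [0.5349, -0.2658, 0.0758]
tool_rot: [0.001, 0.944, 0.331, 0.001]
contact_force: [-0.4, -0.7, -0.8]
gripper_width: 0.498
grasp_force: 0.0
```

jog_arm:
  motion: "50 0 0.014 0 0 0 0; 50 0 0.014 0 0 0 0; 50 0 0.014 -0.08 0 0 0; 50 0 0.014 -0.16 0 0 0; 50 0 0.014 -0.24 0 0 0"

```text
time: 34.52
tool_pos: [0.5384, -0.2713, 0.1948]
tool_rot: [-0.0, 0.944, 0.33, -0.0]
contact_force: [0.3, -0.2, -0.2]
gripper_width: 0.497
grasp_force: 0.0
```

jog_arm:
  motion: "50 -0.1 0.1 -0.05 0 0 0; 50 -0.15 0.2 -0.1 0 0 0; 50 -0.15 0.3 -0.1 0 0 0; 50 -0.15 0.35 -0.1 0 0 0; 50 -0.15 0.35 -0.1 0 0 0"

```text
time: 35.15
tool_pos: [0.5893, -0.456, 0.2425]
tool_rot: [-0.001, 0.944, 0.33, -0.0]
contact_force: [-0.4, -0.1, 0.0]
gripper_width: 0.497
grasp_force: 0.0
```

```bash
python3 - <<'E'
from h import *
for c in("side","top"):
    f=grab_frame(c);cv2.imwrite(f"pics/{c}9.png",cv2.resize(f["color"][:,:,::-1],(800,600)))
    for t in("lever_knob","jar1","cap1"):print(c,t,[(round(d["p"],2),np.round(d["at"],3).tolist()) for d in place_of(c,t)])
E
```

```text
side lever_knob [(0.61, [0.54, -0.273, 0.089])]
side jar1 [(0.91, [0.323, 0.276, -0.003]), (0.76, [0.327, 0.078, 0.001]), (0.64, [0.64, 0.102, 0.021]), (0.64, [0.631, -0.067, 0.026]), (0.26, [0.55, 0.363, 0.02])]
side cap1 [(0.89, [0.552, 0.365, 0.022]), (0.74, [0.46, 0.295, 0.02]), (0.72, [0.573, -0.249, 0.046])]
top lever_knob [(0.91, [0.539, -0.27, 0.09])]
top jar1 [(0.97, [0.324, 0.273, -0.002]), (0.7, [0.627, 0.02, 0.024]), (0.67, [0.63, -0.072, 0.024]), (0.62, [0.329, 0.082, 0.0]), (0.59, [0.634, 0.104, 0.024])]
top cap1 [(0.89, [0.309, -0.167, -0.001]), (0.88, [0.462, 0.295, 0.02]), (0.73, [0.504, -0.332, -0.002]), (0.58, [0.55, 0.362, 0.019]), (0.37, [0.637, 0.103, 0.023])]
```

View pics/top9.png

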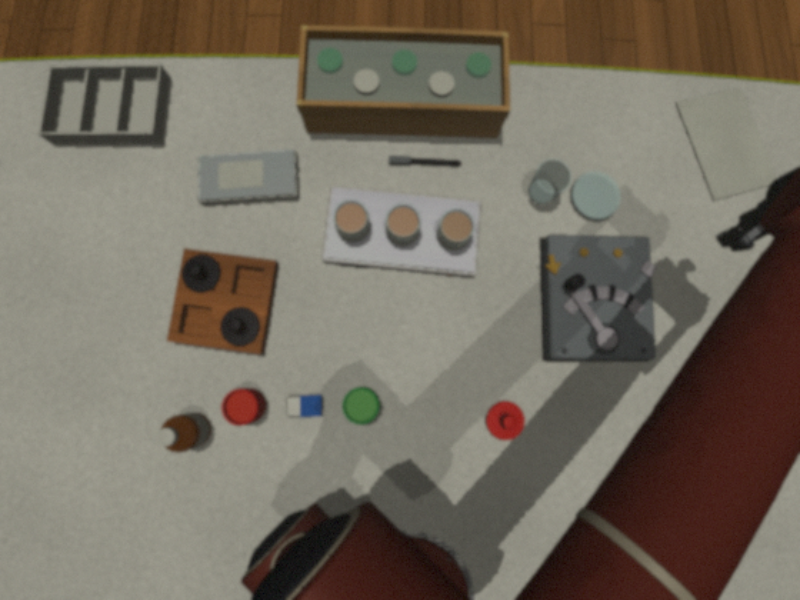

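View pics/side9.png

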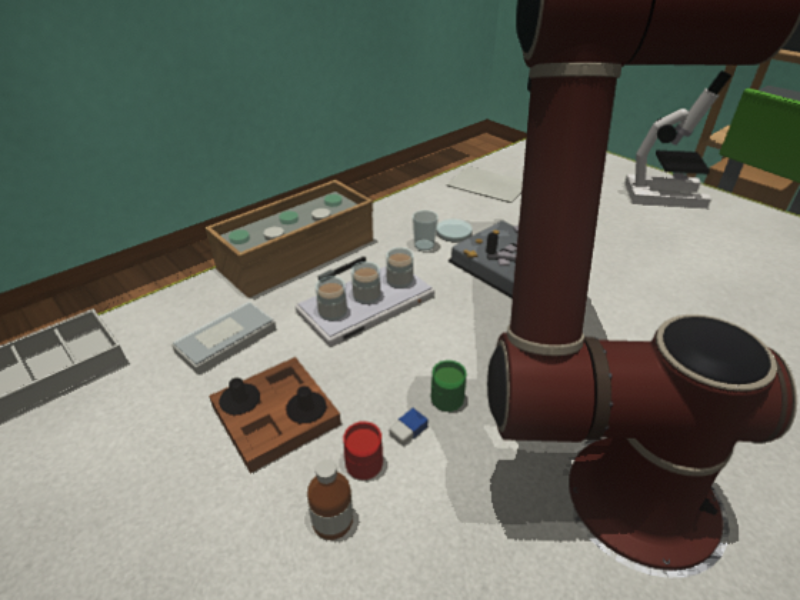

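The lever points at the arrow (knob at (574,283) in the top view). The three open jars stand on the plate at (352,220), (403,223) and (456,229), and both caps are in the rack.

```bash
python3 -c "
from plant import *
print(job_done())"
```

```text
the job is handed in; nothing more can be done
None
```

The job is done and handed in: I put the lever in OFF first, set both caps knob up in rack wells, stood all three open jars upright on the plate, and left the lever in the arrow's notch (1.2 rad).

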